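# Set out the dry gold-painted plaques on their display stands

## Task

The four gold-painted round plaques in the drying rack are dry. Move them over to the row of wooden display stands, each plaque onto the stand made for its size (the smallest plaque on the smallest stand, and so on up to the largest), and leave each standing on edge across the stand's two rails, between its posts (it may lean on them; either face may show). Set them down without dropping them, let none fall flat, and leave the jar of gold paint where it stands.

Things in the scene. Friction and masses are not known exactly. Their poses are not given: they have to be found in the camera images.
- plaque_small_center (a point): the smallest plaque: a round black disc of 84 mm diameter and 10 mm thickness with gold blossoms on both faces, standing on its edge in the drying rack. The point is its centre; its y axis is the disc's axis (square to the faces, level; the plaque is pinched along it at its top edge). Weighs about 42 g.
- plaque_medium_center (a point): the second smallest plaque: a round black disc of 96 mm diameter and 10 mm thickness with gold blossoms on both faces, standing on its edge in the drying rack. The point is its centre; its y axis is the disc's axis (square to the faces, level; the plaque is pinched along it at its top edge). Weighs about 54 g.
- plaque_large_center (a point): the second largest plaque: a round black disc of 108 mm diameter and 10 mm thickness with gold blossoms on both faces, standing on its edge in the drying rack. The point is its centre; its y axis is the disc's axis (square to the faces, level; the plaque is pinched along it at its top edge). Weighs about 69 g.
- plaque_largest_center (a point): the largest plaque: a round black disc of 120 mm diameter and 10 mm thickness with gold blossoms on both faces, standing on its edge in the drying rack. The point is its centre; its y axis is the disc's axis (square to the faces, level; the plaque is pinched along it at its top edge). Weighs about 85 g.
- stand_small_seat (a point): the smallest wooden stand on the dark board, for the 84 mm plaque: base 84 mm long (x) by 46 mm, on it two dowel rails along y 49 mm apart, and four flaring posts (slot 14 mm at the rails, 27 mm at the post tops, 73 mm above the table). Point: where the seated plaque's centre belongs, 71 mm above the table; the plaque stands across both rails, its axis along the stand's y. Fixed.
- stand_medium_seat (a point): the second smallest wooden stand on the dark board, for the 96 mm plaque: base 96 mm long (x) by 46 mm, on it two dowel rails along y 56 mm apart, and four flaring posts (slot 14 mm at the rails, 29 mm at the post tops, 79 mm above the table). Point: where the seated plaque's centre belongs, 76 mm above the table; the plaque stands across both rails, its axis along the stand's y. Fixed.
- stand_large_seat (a point): the second largest wooden stand on the dark board, for the 108 mm plaque: base 108 mm long (x) by 46 mm, on it two dowel rails along y 63 mm apart, and four flaring posts (slot 14 mm at the rails, 31 mm at the post tops, 84 mm above the table). Point: where the seated plaque's centre belongs, 81 mm above the table; the plaque stands across both rails, its axis along the stand's y. Fixed.
- stand_largest_seat (a point): the largest wooden stand on the dark board, for the 120 mm plaque: base 120 mm long (x) by 46 mm, on it two dowel rails along y 70 mm apart, and four flaring posts (slot 14 mm at the rails, 32 mm at the post tops, 90 mm above the table). Point: where the seated plaque's centre belongs, 86 mm above the table; the plaque stands across both rails, its axis along the stand's y. Fixed.
- drying_rack: the drying rack: two light wooden dowel rails, 300 mm long along its y axis and 48 mm apart, with pairs of upright dowel posts (20 mm clear between the two of a pair, tops 70 mm above the table) that make four slots at y = -114, -38, 38 and 114 mm, one plaque in each, its axis along the rack's y. Origin: middle of the rack on the table. Fixed; it stands on either side of the table.
- gold_jar_center (a point): closed jar of gold paint, 47 mm diameter, 51 mm high, with a white lid, standing loose on the table in the gap between the rack and the board; the point is its centre, half-way up. To be left alone.

How it is judged (in metres and radians):
At the end, for the whole second after the job is handed in: Each of the four plaques stands in the stand of its own size: its centre within 22 mm sideways of the seat point and not more than 10 mm below or 7 mm above it, its axis within 0.45 rad of the stand's y axis (either way round), released and at rest (horizontal distance between plaque_small_center and stand_small_seat below 0.022 m and z of plaque_small_center in the frame of stand_small_seat between -0.01 and 0.007 m and angle between the y axis of plaque_small_center and the y axis of stand_small_seat, either way round below 0.45 rad and linear speed of each of plaque_small, plaque_medium, plaque_large, plaque_largest below 0.02 m/s and angular speed of each of plaque_small, plaque_medium, plaque_large, plaque_largest below 0.3 rad/s and horizontal distance between plaque_medium_center and stand_medium_seat below 0.022 m and z of plaque_medium_center in the frame of stand_medium_seat between -0.01 and 0.007 m and angle between the y axis of plaque_medium_center and the y axis of stand_medium_seat, either way round below 0.45 rad and horizontal distance between plaque_large_center and stand_large_seat below 0.022 m and z of plaque_large_center in the frame of stand_large_seat between -0.01 and 0.007 m and angle between the y axis of plaque_large_center and the y axis of stand_large_seat, either way round below 0.45 rad and horizontal distance between plaque_largest_center and stand_largest_seat below 0.022 m and z of plaque_largest_center in the frame of stand_largest_seat between -0.01 and 0.007 m and angle between the y axis of plaque_largest_center and the y axis of stand_largest_seat, either way round below 0.45 rad); the robot touches nothing.
It fails at once if a plaque is let fall into its stand (from more than about 18 mm) ((distance between plaque_small_center and stand_small_seat below 0.06 m and contact force between the fingers and plaque_small below 0.05 N and linear speed of plaque_small above 0.6 m/s) or (distance between plaque_medium_center and stand_medium_seat below 0.06 m and contact force between the fingers and plaque_medium below 0.05 N and linear speed of plaque_medium above 0.6 m/s) or (distance between plaque_large_center and stand_large_seat below 0.06 m and contact force between the fingers and plaque_large below 0.05 N and linear speed of plaque_large above 0.6 m/s) or (distance between plaque_largest_center and stand_largest_seat below 0.06 m and contact force between the fingers and plaque_largest below 0.05 N and linear speed of plaque_largest above 0.6 m/s)).
It fails at once if a plaque falls flat (angle between any of plaque_small_center, plaque_medium_center, plaque_large_center, plaque_largest_center's own y axis and vertical below 0.6 rad).
It fails at once if the jar of gold paint is pushed more than 30 mm or knocked over (distance of gold_jar_center from where it was at the start of the episode above 0.03 m or angle between gold_jar_center's own z axis and vertical above 0.5 rad).
It also fails if it takes over 128 s, if anything falls off the work surface, if the arm or the gripper's body presses on something with over 40 N, if the wrist force passes 120 N, or if a joint passes its speed limit or range.

## Robot

A 7-joint arm with a two-finger parallel gripper is mounted at the origin on the work surface. World frame = base frame: x ahead of the robot, y to its left, z up, the work surface at z = 0. Lengths are in mm, angles in rad, forces in N, time in s.
With the tool pointing down it reaches from about 350 to 900 mm from the base axis. Payload 7.2 kg.
Tool frame: the origin (TCP) lies midway between the tips of the shut fingers; the grasp point (between the pads) lies manip.pinch_z behind it (manip.pinch_z is the distance from the TCP to the grasp point, in mm); z points along the fingers, y is the line along which they close (so a half turn about z gives the same grasp; the last joint's range is limited). The gripper opens to 88 mm and grips with 3 to 60 N. Pads are 20 mm wide; open, the fingers measure 115 mm over their backs; the gripper's body (75 mm by 178 mm) begins 61 mm behind the grasp point.
Start: joints at [1.086, 0.411, -0.013, 1.596, 0.006, 1.134, -0.082], TCP at [253.012, -571.502, 222.653] pointing down, gripper open.
Joint ranges: [-2.95, 2.95], [-0.29, 1.99], [-1.47, 1.44], [0.14, 2.54], [-1.03, 4.17], [0.13, 1.85], [-2.86, 2.86]. Speed limits (rad/s): [2.39, 2.39, 3.01, 3.01, 3.14, 3.14, 3.14].

## Interface

Orientations are given as a unit quaternion [w, x, y, z].
In Python, from station import manip gives the robot as it stands. The module is installed in compiled form; this text tells all that it offers.
- The arm moves only by the shell command python3 -m inch 'ROWS'. ROWS is JSON, a list of rows, each an object with "claw": the closure, from 0 (fully open) to 1 (shut); "xyz": the shift along the tool's x, y, z normalised to -1 to 1, where 1 is 0.2 m, a list of three; "angular": the turn, a rotation vector about the tool's x, y, z normalised to -1 to 1, where 1 is 120 degrees, a list of three. In form: [{"claw": claw, "xyz": [tx, ty, tz], "angular": [wx, wy, wz]}, ...]. A call has 1 to 20 rows; each row is the pose to reach, as a shift and turn from the pose commanded when the call began, along the tool's axes at that moment; what a row does not reach only later rows make up. A row lasts 1/12 s, in which the tool goes at most 41.7 mm and 7.16 degrees, less where a joint would pass 70% of its speed; a pose out of reach is approached as far as the arm can. A call with a number of a shift or a turn outside -1 to 1 is refused whole. A call with a gripper value outside its range is refused whole. The fingers move at their own pace and stop on an object; the grip force is fixed at half the most. Time passes only in rows, so rows that repeat a pose let the fingers close. It gives the time, the measured TCP pose, the force, the opening and the grip force at its end, in the units of the state.
- manip.get_state(): the state, without advancing time (a new reading comes with each control period).
- manip.snapshot(name): name is "side" or "top"; returns a dict with "pixels" (400x640x3 uint8, blue, green, red), "fx", "fy", "cx", "cy" (pixels), "position" and "attitude" of the camera in the world. Camera axes: x right, y down, z forward; pixel columns grow to the right and rows downward; lengths in mm; the calibration is good to about 2 mm. A picture is of the moment at which its call begins. There is no depth.
- manip.close_job(): hands the job in; it is judged then, once.
Trained networks look in a picture, given as the dict that the camera call returned (one of the last four; its "shot" number tells which), for a name from the list of things; names that differ only in an ending like _2 or _b are one class to them, and where a whole thing is asked for, a point or a joint stands for the part that bears it (a point fixed in the world has none). Each returns a list of dicts, best first, with "confidence" (0 to 1); they miss things now and then, are a little off and sometimes report something else, mostly with a low value. They report only what shows in the picture. A call takes as long as a camera call.
- manip.look_for(target, picture): "at" ([x, y, z] in mm, in world coordinates, good to about 4 mm: the middle of the surface that is visible of it).
The state is a dict: "time": time; "joints": joint angles; "joint_velocities": joint speeds; "effort": joint torques, N m; "eef_pos": TCP position; "orientation": TCP orientation; "contact_force": force on the tool from outside, world axes, zero at the start; "wrist_torque": the same for the moment, N m; "grip_width": finger opening in mm; "gripper_force": force on a finger pad.
Only numpy, scipy, OpenCV 4.12 (cv2) and the standard library are available. Lean on these libraries where they do the work, as an engineer would, in place of code of your own. Each camera call takes 0.05 s, during which the arm holds its last target. There are 200 camera calls.

## Working session

There is one attempt and no reset: what is moved stays moved. The work goes in short steps, Python scripts to look and compute and a shell command to move; the robot and the scene stay as the last step left them, time stands still between calls to the robot, and variables do not carry over. Pictures are saved under pics/ and viewed, at most 14 in all, crops included, and the job is handed in when it is done.

```bash
mkdir -p pics; python3 - <<'E'
from station import manip
import cv2,json
s=manip.get_state();print(s['eef_pos'],s['orientation'],s['grip_width'],manip.pinch_z,s['time'])
names=["plaque_small_center","plaque_medium_center","plaque_large_center","plaque_largest_center","stand_small_seat","stand_medium_seat","stand_large_seat","stand_largest_seat","drying_rack","gold_jar_center"]
for c in("top","side"):
    p=manip.snapshot(c);cv2.imwrite(f"pics/{c}0.png",p["pixels"])
    print(c,p["fx"],p["cx"],p["cy"],p["position"],p["attitude"])
    for n in names:
        try: print(n,[( [round(v) for v in d["at"]],round(d["confidence"],2)) for d in manip.look_for(n,p)[:3]])
        except Exception as e: print(n,e)
E
```

```text
[ 252.79197945 -571.05117726  221.81166206] [-7.70020928e-04  9.78360724e-01  2.06904947e-01 -2.11255711e-04] 87.60106716614612 18.700000000000003 0.0
top 500.0183537297279 317.99376547367706 193.24181138573329 [ 269.84151451    3.84268056 1218.4539837 ] [-0.0810764   0.70940946 -0.69541913  0.08097576]
plaque_small_center [([523, -122, 96], 0.71)]
plaque_medium_center [([485, -265, 94], 0.73)]
plaque_large_center [([463, -342, 97], 0.71)]
plaque_largest_center [([502, -189, 119], 0.94), ([502, -225, 26], 0.48)]
stand_small_seat []
stand_medium_seat [([576, 262, 21], 0.72)]
stand_large_seat [([566, 184, 23], 0.67)]
stand_largest_seat [([552, 109, 22], 0.76)]
drying_rack [([502, -226, 26], 0.71)]
gold_jar_center [([448, -8, 50], 0.58)]
side 494.35702188447243 313.20034923653736 208.63296534973796 [238.2842547  787.5831776  940.39705759] [ 0.06358663 -0.15479926  0.91124831 -0.37632493]
plaque_small_center [([529, -123, 73], 0.78)]
plaque_medium_center [([476, -267, 89], 0.93)]
plaque_large_center [([465, -337, 90], 0.61)]
plaque_largest_center [([504, -194, 96], 0.68), ([445, 4, 49], 0.44)]
stand_small_seat [([579, 339, 21], 0.75), ([553, 115, 20], 0.41)]
stand_medium_seat [([570, 267, 25], 0.67), ([505, -195, 97], 0.24)]
stand_large_seat [([562, 187, 27], 0.87)]
stand_largest_seat []
drying_rack [([506, -112, 20], 0.77)]
gold_jar_center [([448, 5, 49], 0.96)]
```

View pics/top0.png

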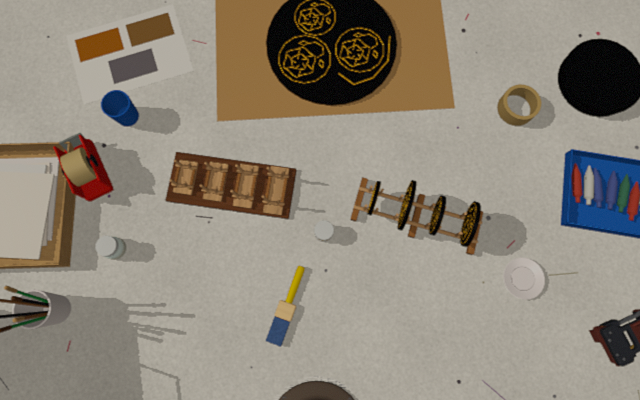

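View pics/side0.png

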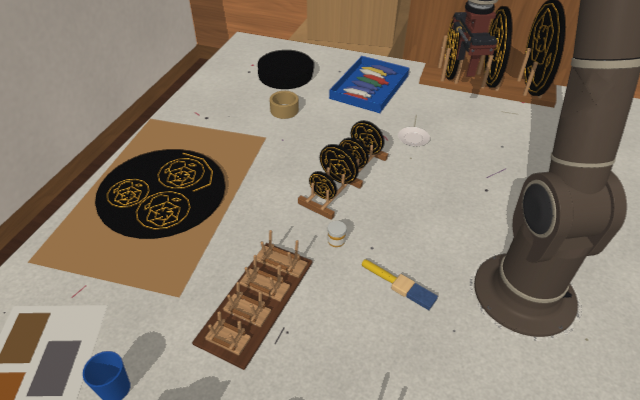

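The top view shows the rack plaques at about (374,198), (407,205), (438,215) and (470,223). From the left they are small, largest, medium and large. The stands sit on the board at about (185,180) to (277,190), smallest on the left, and the jar is at (324,231). The side view gives the same order. Next I'll overlay models to check poses and heights.

```bash
cat >h.py <<'E'
import numpy as np,cv2
from scipy.spatial.transform import Rotation as Ro
def Rm(q): return Ro.from_quat(np.roll(q,-1)).as_matrix()
def proj(p,P):
    c=(np.atleast_2d(P)-p["position"])@Rm(p["attitude"])
    return np.c_[p["fx"]*c[:,0]/c[:,2]+p["cx"],p["fy"]*c[:,1]/c[:,2]+p["cy"]]
def disc(c,a,R,t=0):  # axis (-sin a,cos a)
    th=np.linspace(0,2*np.pi,60);u=np.array([np.cos(a),np.sin(a),0]);n=np.array([-np.sin(a),np.cos(a),0])
    return np.array(c)+R*(np.cos(th)[:,None]*u+np.sin(th)[:,None]*[0,0,1])+t*n
def crop(p,lines,pts,box,k,fn):
    x0,y0,x1,y1=box;im=cv2.resize(p["pixels"][y0:y1,x0:x1],None,fx=k,fy=k,interpolation=cv2.INTER_CUBIC)
    f=lambda P:((proj(p,P)-[x0-.5,y0-.5])*k*16).astype(np.int32)
    for L,col in lines: cv2.polylines(im,[f(L)],True,col,1,cv2.LINE_AA,4)
    for q,col in pts:
        for z in f(q): cv2.circle(im,tuple(int(v) for v in z//16),2,col,-1)
    cv2.imwrite(fn,im)
E
python3 - <<'E'
from h import *
from station import manip
RR=dict(small=42,medium=48,large=54,largest=60)
a=-.275;c0=np.array([493.3,-230,0]);n=np.array([-np.sin(a),np.cos(a),0])
L=[];P=[]
for nm,s in zip(["small","largest","medium","large"],[114,38,-38,-114]):
    R=RR[nm];z=26+np.sqrt((R+4)**2-24**2)
    L.append((disc(c0+s*n+[0,0,z],a,R,5),(0,255,0)))
b=-.117;st=dict(largest=(552.5,112,86),large=(562,186,81),medium=(572,264,76),small=(579,339,71))
for nm,c in st.items():
    R=RR[nm];u=np.array([np.cos(b),np.sin(b),0]);v=np.array([-np.sin(b),np.cos(b),0]);c=np.array(c,float)
    L.append((disc(c,b,R),(255,255,0)))
    bz=c*[1,1,0]
    L.append(([bz+[0,0,16]+i*R*u+j*23*v for i,j in((1,1),(1,-1),(-1,-1),(-1,1))],(0,0,255)))
for cam,bx in(("side",((280,110,410,230,6),(185,225,320,370,4))),("top",((340,165,495,265,5),(155,140,310,230,5)))):
    p=manip.snapshot(cam)
    for i,x in enumerate(bx): crop(p,L,P,x[:4],x[4],f"pics/{cam}_o{i}.png")
A=cv2.imread("pics/side_o0.png");B=cv2.imread("pics/side_o1.png");print(A.shape,B.shape)
A=cv2.imread("pics/top_o0.png");B=cv2.imread("pics/top_o1.png");print(A.shape,B.shape)
h=cv2.vconcat([cv2.resize(A,(600,387)),cv2.resize(B,(600,348))[:,:]]);cv2.imwrite("pics/top_oc.png",cv2.resize(h,None,fx=.8,fy=.8))
E
```

```text
(720, 780, 3) (580, 540, 3)
(500, 775, 3) (450, 775, 3)
```

View pics/side_o0.png

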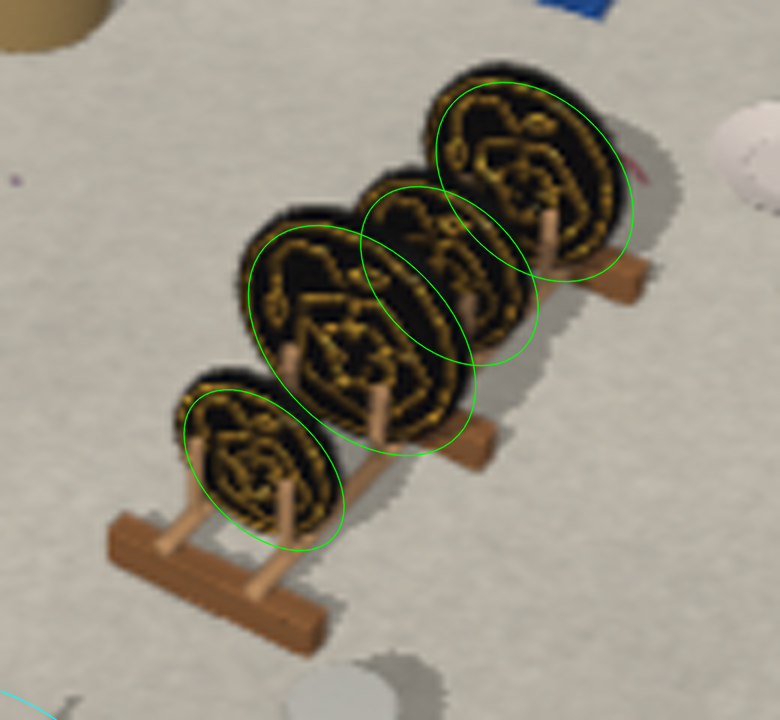

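View pics/top_oc.png

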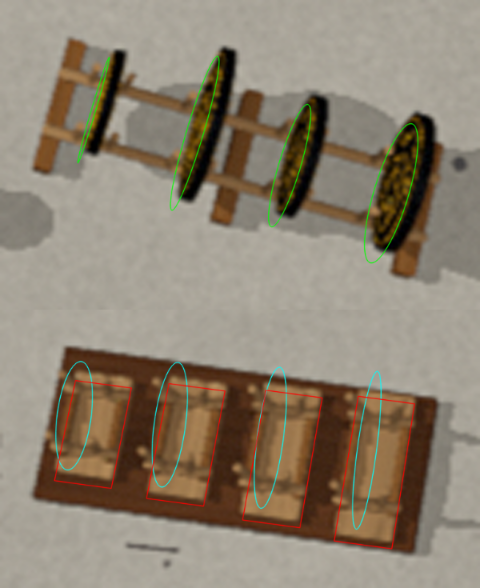

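View pics/side_o1.png

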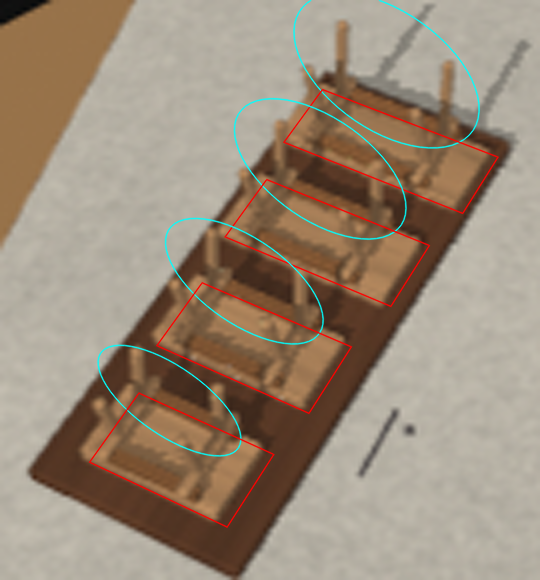

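The overlays show the rack model is off by about 6 mm, and the stands by about +6 mm in x. I'll fit the plaques by silhouette, and check the stands by their post tops, whose heights are known.

```bash
cat >fit.py <<'E'
from h import *
from station import manip
from scipy.optimize import minimize
RR=dict(small=42,medium=48,large=54,largest=60)
ps=[manip.snapshot("side"),manip.snapshot("top")]
boxes=[(295,115,395,208),(360,172,492,256)]
masks=[]
for p,(x0,y0,x1,y1) in zip(ps,boxes):
    im=p["pixels"];v=im.astype(int)
    m=((v.max(2)<75)|((v[...,0]<60)&(v[...,2]<150)&(v[...,1]>.7*v[...,2]))).astype(np.uint8)
    k=np.zeros_like(m);k[y0:y1,x0:x1]=1
    masks.append(cv2.resize(cv2.morphologyEx(m*k,cv2.MORPH_CLOSE,np.ones((3,3))),None,fx=4,fy=4,interpolation=cv2.INTER_LINEAR))
def model(q):
    out=[]
    x,y,a,zr=q;n=np.array([-np.sin(a),np.cos(a),0])
    for p in ps:
        m=np.zeros((1600,2560),np.uint8)
        for nm,s in zip(["small","largest","medium","large"],[114,38,-38,-114]):
            R=RR[nm];c=np.array([x,y,0])+s*n+[0,0,zr+np.sqrt((R+4)**2-24**2)]
            pts=np.vstack([disc(c,a,R,5),disc(c,a,R,-5)])
            cv2.fillConvexPoly(m,cv2.convexHull(((proj(p,pts)+.5)*64).astype(np.int32)),1,shift=4)
        out.append(m)
    return out
def cost(q): return sum(np.sum(a!=b) for a,b in zip(model(q),masks))/1e3
best=minimize(cost,[496,-234,-.275,32],method="Nelder-Mead",options=dict(initial_simplex=np.array([496,-234,-.275,32])+np.vstack([np.zeros(4),np.diag([8,8,.06,8])]),xatol=.1,fatol=.01))
print(best.x,best.fun,[m.sum()/1e3 for m in masks])
x,y,a,zr=best.x
for nm,s in zip(["small","largest","medium","large"],[114,38,-38,-114]):
    print(nm,np.round([x-s*np.sin(a),y+s*np.cos(a),zr+np.sqrt((RR[nm]+4)**2-24**2)+RR[nm]],1))
# stands overlay
b=-.14;v=np.array([-np.sin(b),np.cos(b),0]);u=np.array([np.cos(b),np.sin(b),0])
P=[];
for nm,(cx,cy,h,g,w) in dict(largest=(558,112,90,32,70),large=(568,186,84,31,63),medium=(578,264,79,29,56),small=(586,339,73,27,49)).items():
    P.append(([np.array([cx,cy,h])+i*w/2*u+j*(g/2+3)*v for i in(1,-1) for j in(1,-1)],(0,0,255)))
crop(ps[0],[],P,(185,225,320,370),4,"pics/s1.png");crop(ps[1],[],P,(160,145,305,225),5,"pics/t1.png")
A=cv2.imread("pics/t1.png");print(A.shape)
E
python3 fit.py
```

```text
[ 5.00773378e+02 -2.35500707e+02 -2.69579180e-01  2.44741999e+01] 14.2 [np.float64(46.627), np.float64(33.432)]
small [ 531.1 -125.6  105.7]
largest [ 510.9 -198.9  143.8]
medium [ 490.7 -272.1  118.6]
large [ 470.4 -345.4  131.3]
(400, 725, 3)
```

View pics/t1.png

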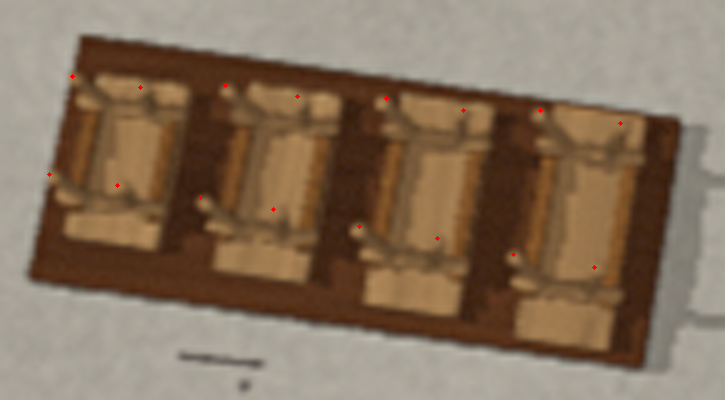

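View pics/s1.png

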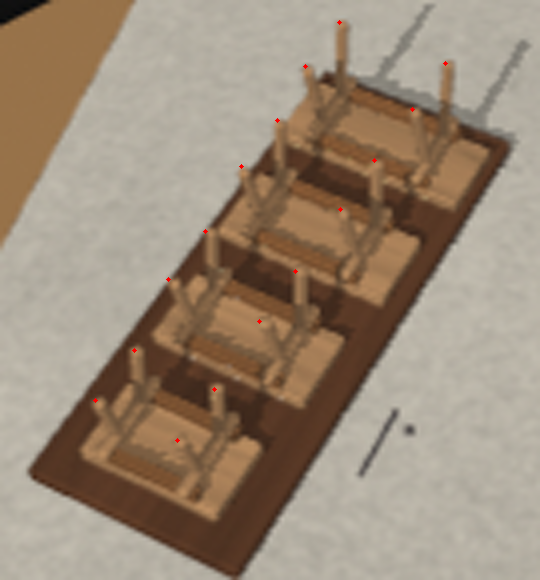

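The stand post-top overlay matches in both views. The plaque fit gives the rack pose and the top heights. Next I need a helper that turns a target into row numbers.

```bash
cat >to.py <<'E'
import sys
from h import *
from station import manip
x,y,z,a=map(float,sys.argv[1:5])
s=manip.get_state();M=Rm(s["orientation"])
yy=np.array([np.sin(a),-np.cos(a),0]);zz=np.array([0,0,-1.]);T=np.c_[np.cross(yy,zz),yy,zz]
d=M.T@(np.array([x,y,z])-s["eef_pos"])/200
r=Ro.from_matrix(M.T@T).as_rotvec()/np.radians(120)
print("xyz",np.round(d,3),"ang",np.round(r,3),"rows>=",int(max(np.ceil(np.linalg.norm(d)*200/41.7),np.ceil(np.linalg.norm(r)*120/7.16))),"t",round(s["time"],2),"pos",np.round(s["eef_pos"],1),"F",np.round(s["contact_force"],2),"w",round(s["grip_width"],1),round(s["gripper_force"],1))
E
python3 to.py 531.1 -125.6 200 -.27
```

```text
xyz [ 2.174 -1.476  0.113] ang [ 0.    -0.     0.328] rows>= 13 t 1.3 pos [ 253.  -571.5  222.7] F [-0.14 -0.2   0.35] w 87.7 0.0
```

```bash
python3 -m inch '[{"claw":0.3,"xyz":[1,-0.7,0],"angular":[0,0,0.328]},{"claw":0.3,"xyz":[1,-0.7,0],"angular":[0,0,0.328]},{"claw":0.3,"xyz":[1,-0.7,0],"angular":[0,0,0.328]},{"claw":0.3,"xyz":[1,-0.7,0],"angular":[0,0,0.328]},{"claw":0.3,"xyz":[1,-0.7,0],"angular":[0,0,0.328]},{"claw":0.3,"xyz":[1,-0.7,0],"angular":[0,0,0.328]},{"claw":0.3,"xyz":[1,-0.7,0],"angular":[0,0,0.328]},{"claw":0.3,"xyz":[1,-0.7,0],"angular":[0,0,0.328]}]'; python3 to.py 531.1 -125.6 200 -.27
```

```text
time: 1.97
eef_pos: [381.2, -360.0, 223.0]
orientation: [-0.0, 0.991, -0.132, 0.0]
contact_force: [-0.3, -0.4, -0.1]
grip_width: 61.2
gripper_force: 0.0
xyz [ 0.418 -1.327  0.116] ang [-0.    -0.     0.003] rows>= 7 t 1.97 pos [ 381.2 -360.   223. ] F [-0.27 -0.4  -0.14] w 61.2 0.0
```

```bash
python3 -m inch '[{"claw":0.3,"xyz":[0.32,-1,0.1],"angular":[0,0,0.003]},{"claw":0.3,"xyz":[0.32,-1,0.1],"angular":[0,0,0.003]},{"claw":0.3,"xyz":[0.32,-1,0.1],"angular":[0,0,0.003]},{"claw":0.3,"xyz":[0.32,-1,0.1],"angular":[0,0,0.003]},{"claw":0.3,"xyz":[0.32,-1,0.1],"angular":[0,0,0.003]},{"claw":0.3,"xyz":[0.32,-1,0.1],"angular":[0,0,0.003]},{"claw":0.3,"xyz":[0.32,-1,0.1],"angular":[0,0,0.003]}]'; python3 to.py 531.1 -125.6 140 -.27
```

```text
time: 2.55
eef_pos: [495.1, -185.8, 202.2]
orientation: [-0.0, 0.991, -0.136, -0.0]
contact_force: [0.1, -0.2, -1.0]
grip_width: 61.5
gripper_force: 0.0
xyz [ 0.092 -0.338  0.311] ang [-0.     0.    -0.001] rows>= 3 t 2.55 pos [ 495.1 -185.8  202.2] F [ 0.13 -0.23 -1.03] w 61.5 0.0
```

```bash
python3 -m inch '[{"claw":0.3,"xyz":[0.092,-0.338,0],"angular":[0,0,0]},{"claw":0.3,"xyz":[0.092,-0.338,0],"angular":[0,0,0]},{"claw":0.3,"xyz":[0.092,-0.338,0],"angular":[0,0,0]},{"claw":0.3,"xyz":[0.092,-0.338,0.36],"angular":[0,0,0]},{"claw":0.3,"xyz":[0.092,-0.338,0.36],"angular":[0,0,0]},{"claw":0.3,"xyz":[0.092,-0.338,0.36],"angular":[0,0,0]},{"claw":0.3,"xyz":[0.092,-0.338,0.36],"angular":[0,0,0]}]'; python3 to.py 531.1 -125.6 81 -.27; python3 - <<'E'
from h import *
from station import manip
ims=[]
p=manip.snapshot("side");crop(p,[],[],(275,110,405,230),3,"pics/a.png")
p=manip.snapshot("top");crop(p,[],[],(335,160,475,280),3,"pics/b.png")
cv2.imwrite("pics/ab.png",cv2.hconcat([cv2.imread("pics/a.png"),cv2.imread("pics/b.png")]))
E
```

```text
time: 3.13
eef_pos: [528.8, -129.3, 129.9]
orientation: [0.0, 0.99, -0.139, -0.002]
contact_force: [0.1, -0.1, 0.5]
grip_width: 61.3
gripper_force: 0.0
xyz [ 0.007 -0.021  0.244] ang [ 0.001  0.002 -0.004] rows>= 2 t 3.13 pos [ 528.8 -129.3  129.9] F [ 0.09 -0.15  0.52] w 61.3 0.0
```

View pics/ab.png

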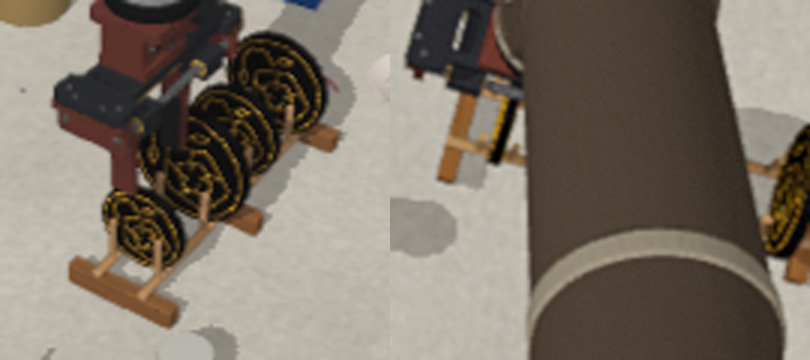

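The left half shows the fingers straddling the small plaque's top edge, with the near finger at (125,185). I'll descend and close.

```bash
python3 -m inch '[{"claw":0.3,"xyz":[0.007,-0.015,0.244],"angular":[0,0,0]},{"claw":0.3,"xyz":[0.007,-0.015,0.244],"angular":[0,0,0]},{"claw":0.3,"xyz":[0.007,-0.015,0.244],"angular":[0,0,0]},{"claw":1,"xyz":[0.007,-0.015,0.244],"angular":[0,0,0]},{"claw":1,"xyz":[0.007,-0.015,0.244],"angular":[0,0,0]},{"claw":1,"xyz":[0.007,-0.015,0.244],"angular":[0,0,0]},{"claw":1,"xyz":[0.007,-0.015,0.244],"angular":[0,0,0]},{"claw":1,"xyz":[0.007,-0.015,0.244],"angular":[0,0,0]},{"claw":1,"xyz":[0.007,-0.015,0.244],"angular":[0,0,0]},{"claw":1,"xyz":[0.007,-0.015,0.244],"angular":[0,0,0]},{"claw":1,"xyz":[0.007,-0.015,0.244],"angular":[0,0,0]}]'; python3 to.py 586 339 225 -.14
```

```text
time: 4.15
eef_pos: [532.6, -124.3, 82.0]
orientation: [0.0, 0.99, -0.138, 0.0]
contact_force: [0.4, 0.4, -0.2]
grip_width: 11.3
gripper_force: 0.0
xyz [-0.375 -2.302 -0.715] ang [ 0.    -0.    -0.065] rows>= 12 t 4.15 pos [ 532.6 -124.3   82. ] F [ 0.38  0.39 -0.18] w 11.3 0.0
```

```bash
python3 -m inch '[{"claw":1,"xyz":[0,0,0],"angular":[0,0,0]},{"claw":1,"xyz":[0,0,0],"angular":[0,0,0]},{"claw":1,"xyz":[0,0,0],"angular":[0,0,0]},{"claw":1,"xyz":[0,0,-0.1],"angular":[0,0,0]},{"claw":1,"xyz":[0,0,-0.2],"angular":[0,0,0]},{"claw":1,"xyz":[0,0,-0.3],"angular":[0,0,0]},{"claw":1,"xyz":[0,0,-0.4],"angular":[0,0,0]},{"claw":1,"xyz":[0,0,-0.5],"angular":[0,0,0]},{"claw":1,"xyz":[0,0,-0.6],"angular":[0,0,0]},{"claw":1,"xyz":[0,0,-0.7],"angular":[0,0,0]},{"claw":1,"xyz":[0,0,-0.7],"angular":[0,0,0]}]'; python3 to.py 586 339 225 -.14
```

```text
time: 5.07
eef_pos: [534.5, -124.6, 225.7]
orientation: [0.0, 0.99, -0.138, 0.003]
contact_force: [0.6, 0.2, -0.1]
grip_width: 9.6
gripper_force: 30.0
xyz [-3.85e-01 -2.30e+00  2.00e-03] ang [-0.    -0.003 -0.065] rows>= 12 t 5.07 pos [ 534.5 -124.6  225.7] F [ 0.58  0.16 -0.1 ] w 9.6 30.0
```

```bash
python3 -m inch '[{"claw":1,"xyz":[-0.02,-0.1,0],"angular":[0,0,-0.01]},{"claw":1,"xyz":[-0.05,-0.3,0],"angular":[0,0,-0.03]},{"claw":1,"xyz":[-0.08,-0.5,0],"angular":[0,0,-0.065]},{"claw":1,"xyz":[-0.12,-0.7,0],"angular":[0,0,-0.065]},{"claw":1,"xyz":[-0.16,-0.9,0],"angular":[0,0,-0.065]},{"claw":1,"xyz":[-0.17,-1,0],"angular":[0,0,-0.065]}]'; python3 to.py 586 339 225 -.14
```

```text
time: 5.57
eef_pos: [553.5, 83.4, 221.1]
orientation: [-0.001, 0.998, -0.067, -0.001]
contact_force: [-0.4, 0.3, -0.3]
grip_width: 10.1
gripper_force: 30.0
xyz [-0.011 -1.288 -0.017] ang [-0.001  0.001  0.002] rows>= 7 t 5.57 pos [553.5  83.4 221.1] F [-0.39  0.26 -0.3 ] w 10.1 30.0
```

```bash
python3 -m inch '[{"claw":1,"xyz":[-0.04,-0.2,0],"angular":[0,0,0]},{"claw":1,"xyz":[-0.06,-0.4,0],"angular":[0,0,0]},{"claw":1,"xyz":[-0.08,-0.6,0],"angular":[0,0,0]},{"claw":1,"xyz":[-0.09,-0.8,0],"angular":[0,0,0]},{"claw":1,"xyz":[-0.1,-1,0],"angular":[0,0,0]},{"claw":1,"xyz":[-0.1,-1,0],"angular":[0,0,0]}]'; python3 to.py 586 339 225 -.14
```

```text
time: 6.07
eef_pos: [559.9, 288.1, 220.5]
orientation: [-0.002, 0.998, -0.065, -0.001]
contact_force: [-1.2, 0.4, -0.5]
grip_width: 9.9
gripper_force: 30.0
xyz [ 0.096 -0.27  -0.022] ang [-0.002  0.001  0.005] rows>= 2 t 6.07 pos [559.9 288.1 220.5] F [-1.23  0.44 -0.48] w 9.9 30.0
```

```bash
python3 -m inch '[{"claw":1,"xyz":[0.096,-0.27,0],"angular":[-0.002,0.001,0.005]},{"claw":1,"xyz":[0.096,-0.27,0],"angular":[-0.002,0.001,0.005]},{"claw":1,"xyz":[0.096,-0.27,0.1],"angular":[-0.002,0.001,0.005]},{"claw":1,"xyz":[0.096,-0.27,0.2],"angular":[-0.002,0.001,0.005]},{"claw":1,"xyz":[0.096,-0.27,0.35],"angular":[-0.002,0.001,0.005]},{"claw":1,"xyz":[0.096,-0.27,0.35],"angular":[-0.002,0.001,0.005]},{"claw":1,"xyz":[0.096,-0.27,0.35],"angular":[-0.002,0.001,0.005]}]'; python3 to.py 586 339 89 -.14
cat >v.py <<'E'
import sys
from h import *
from station import manip
x,y,z,a,R,h,g,w,fn=[float(v) for v in sys.argv[1:9]]+[sys.argv[9]]
v=np.array([-np.sin(a),np.cos(a),0]);u=np.array([np.cos(a),np.sin(a),0])
P=[([np.array([x,y,h])+i*w/2*u+j*(g/2+3)*v for i in(1,-1) for j in(1,-1)],(0,0,255))]
o=[]
for c in("side","top"):
    p=manip.snapshot(c);q=proj(p,[[x,y,90]])[0].astype(int)
    x0,y0=max(q[0]-50,0),max(q[1]-50,0)
    crop(p,[],P,(x0,y0,x0+100,y0+100),4,"pics/_.png");o.append(cv2.imread("pics/_.png"))
cv2.imwrite(fn,cv2.hconcat(o))
E
python3 v.py 586 339 150 -.14 42 73 27 49 pics/c.png
```

```text
time: 6.65
eef_pos: [588.0, 328.0, 149.7]
orientation: [0.003, 0.997, -0.075, -0.001]
contact_force: [-0.4, 0.2, -0.1]
grip_width: 9.8
gripper_force: 30.0
xyz [-0.018 -0.055  0.303] ang [ 0.003  0.001 -0.005] rows>= 2 t 6.65 pos [588.  328.  149.7] F [-0.38  0.21 -0.12] w 9.8 30.0
```

View pics/c.png

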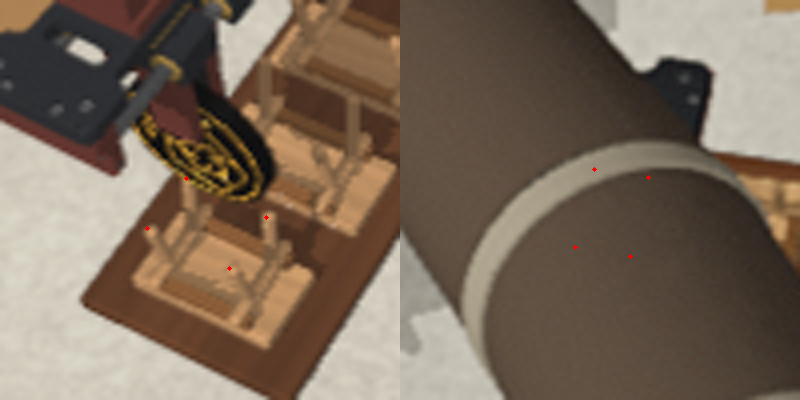

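The plaque hangs about 11 mm short of the stand in y, because the arm lags. I'll settle and re-measure.

```bash
python3 -m inch '[{"claw":1,"xyz":[0,0,0],"angular":[0,0,0]},{"claw":1,"xyz":[0,0,0],"angular":[0,0,0]},{"claw":1,"xyz":[0,0,0],"angular":[0,0,0]}]'; python3 to.py 586 339 89 -.14
```

```text
time: 7.0
eef_pos: [589.7, 329.2, 153.3]
orientation: [0.002, 0.997, -0.075, 0.002]
contact_force: [0.4, 0.5, -0.2]
grip_width: 10.1
gripper_force: 30.0
xyz [-0.027 -0.046  0.321] ang [ 0.001 -0.002 -0.005] rows>= 2 t 7.0 pos [589.7 329.2 153.3] F [ 0.4   0.55 -0.16] w 10.1 30.0
```

```bash
python3 -m inch '[{"claw":1,"xyz":[-0.023,-0.048,0],"angular":[0,0,-0.005]},{"claw":1,"xyz":[-0.023,-0.048,0],"angular":[0,0,-0.005]},{"claw":1,"xyz":[-0.023,-0.048,0],"angular":[0,0,-0.005]},{"claw":1,"xyz":[-0.023,-0.048,0.05],"angular":[0,0,-0.005]},{"claw":1,"xyz":[-0.023,-0.048,0.05],"angular":[0,0,-0.005]},{"claw":1,"xyz":[-0.023,-0.048,0.05],"angular":[0,0,-0.005]}]'; python3 to.py 586 339 89 -.14;python3 v.py 586 339 150 -.14 42 73 27 49 pics/d.png
```

```text
time: 7.5
eef_pos: [585.6, 338.5, 140.6]
orientation: [0.003, 0.998, -0.07, 0.0]
contact_force: [0.3, 0.1, -0.1]
grip_width: 10.0
gripper_force: 30.0
xyz [ 0.001 -0.004  0.258] ang [ 0.003 -0.    -0.   ] rows>= 2 t 7.5 pos [585.6 338.5 140.6] F [ 0.33  0.12 -0.07] w 10.0 30.0
```

View pics/d.png

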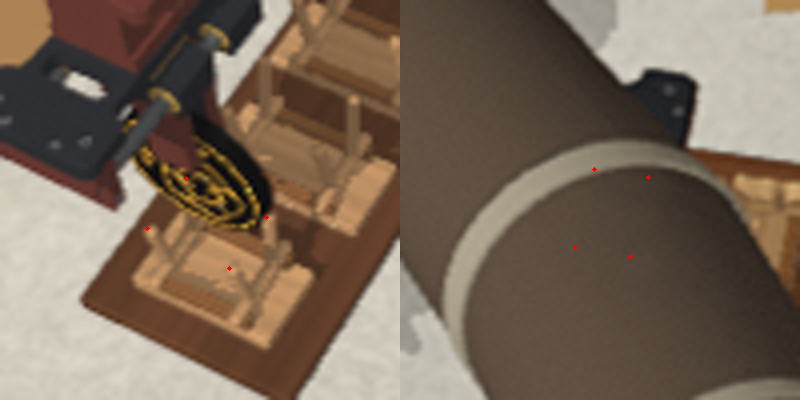

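```bash
python3 - <<'E'
from h import *
from station import manip
p=manip.snapshot("side");q=proj(p,[[586,339,90]])[0].astype(int);o=[max(q[0]-50,0)-.5,max(q[1]-50,0)-.5]
for dz in(0,):
  d=(proj(p,disc([585.6,338.5,122.6+dz],-.14,42,5))-o)*4
  print(d[d[:,1].argmax()],d[d[:,0].argmax()],d[45])
print((proj(p,[[585.6,338.5,73]])-o)*4)
E
```

```text
[242.19871756 233.08068618] [262.91533867 216.53694031] [195.21435274 219.0139652 ]
[[208.49841478 222.32833057]]
```

The predicted silhouette, with its lowest point near (242,233), agrees with the picture at about (232,230). I'll lower slowly and watch the force.

```bash
python3 -m inch '[{"claw":1,"xyz":[0,-0.002,0.06],"angular":[0,0,0]},{"claw":1,"xyz":[0,-0.002,0.12],"angular":[0,0,0]},{"claw":1,"xyz":[0,-0.002,0.18],"angular":[0,0,0]},{"claw":1,"xyz":[0,-0.002,0.22],"angular":[0,0,0]},{"claw":1,"xyz":[0,-0.002,0.22],"angular":[0,0,0]},{"claw":1,"xyz":[0,-0.002,0.22],"angular":[0,0,0]},{"claw":1,"xyz":[0,-0.002,0.22],"angular":[0,0,0]}]'; python3 to.py 586 339 89 -.14
```

```text
time: 8.23
eef_pos: [586.4, 339.5, 97.9]
orientation: [0.002, 0.998, -0.07, 0.001]
contact_force: [0.2, 0.3, 0.6]
grip_width: 9.8
gripper_force: 30.0
xyz [-0.002  0.002  0.044] ang [ 0.002 -0.001 -0.   ] rows>= 1 t 8.23 pos [586.4 339.5  97.9] F [0.21 0.3  0.58] w 9.8 30.0
```

```bash
python3 -m inch '[{"claw":1,"xyz":[0,0,0.01],"angular":[0,0,0]},{"claw":1,"xyz":[0,0,0.02],"angular":[0,0,0]},{"claw":1,"xyz":[0,0,0.025],"angular":[0,0,0]},{"claw":1,"xyz":[0,0,0.025],"angular":[0,0,0]},{"claw":1,"xyz":[0,0,0.025],"angular":[0,0,0]}]' | sed -n '2p;4p'; python3 -m inch '[{"claw":1,"xyz":[0,0,0.01],"angular":[0,0,0]},{"claw":1,"xyz":[0,0,0.02],"angular":[0,0,0]},{"claw":1,"xyz":[0,0,0.02],"angular":[0,0,0]},{"claw":1,"xyz":[0,0,0.02],"angular":[0,0,0]}]' | sed -n '2p;4p'
```

```text
eef_pos: [586.2, 339.3, 92.9]
contact_force: [-0.5, -0.3, -0.5]
eef_pos: [586.1, 339.2, 88.6]
contact_force: [-0.3, -0.1, -0.5]
```

```bash
python3 -m inch '[{"claw":1,"xyz":[0,0,0.008],"angular":[0,0,0]},{"claw":1,"xyz":[0,0,0.008],"angular":[0,0,0]},{"claw":1,"xyz":[0,0,0.008],"angular":[0,0,0]},{"claw":1,"xyz":[0,0,0.016],"angular":[0,0,0]},{"claw":1,"xyz":[0,0,0.016],"angular":[0,0,0]},{"claw":1,"xyz":[0,0,0.016],"angular":[0,0,0]}]' | sed -n '2p;4p'
```

```text
eef_pos: [586.6, 339.5, 87.2]
contact_force: [-3.0, -1.5, 11.1]
```

Contact: 11 N, with the TCP at 87, close to the predicted 89. I'll release and rise.

```bash
python3 -m inch '[{"claw":0.6,"xyz":[0,0,-0.005],"angular":[0,0,0]},{"claw":0.6,"xyz":[0,0,-0.005],"angular":[0,0,0]},{"claw":0.6,"xyz":[0,0,-0.005],"angular":[0,0,0]},{"claw":0.6,"xyz":[0,0,-0.005],"angular":[0,0,0]},{"claw":0.6,"xyz":[0,0,-0.005],"angular":[0,0,0]},{"claw":0.6,"xyz":[0,0,-0.1],"angular":[0,0,0]},{"claw":0.5,"xyz":[0,0,-0.2],"angular":[0,0,0]},{"claw":0.3,"xyz":[0,0,-0.4],"angular":[0,0,0]},{"claw":0.3,"xyz":[0,0,-0.6],"angular":[0,0,0]},{"claw":0.3,"xyz":[0,0,-0.6],"angular":[0,0,0]}]'; python3 to.py 490.7 -272.1 207 -.27;python3 v.py 586 339 150 -.14 42 73 27 49 pics/e.png
```

```text
time: 10.32
eef_pos: [589.0, 342.2, 214.3]
orientation: [-0.001, 0.998, -0.07, 0.006]
contact_force: [0.3, 1.4, 0.9]
grip_width: 58.3
gripper_force: 0.0
xyz [-0.057  3.11   0.024] ang [-0.002 -0.005  0.062] rows>= 15 t 10.32 pos [589.  342.2 214.3] F [0.3  1.38 0.94] w 58.3 0.0
```

View pics/e.png

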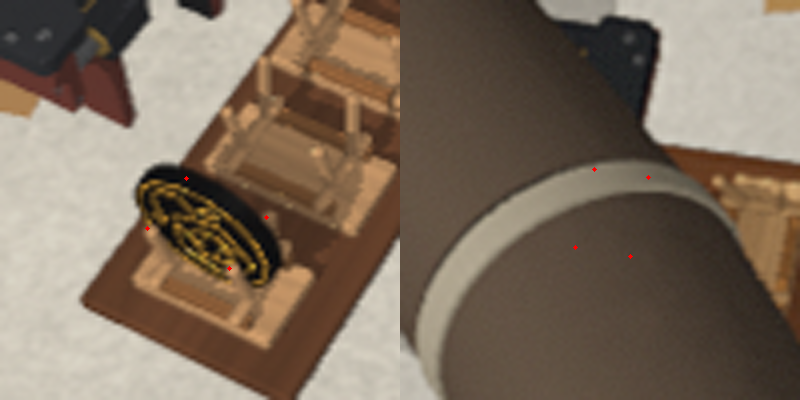

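```bash
python3 - <<'E'
from h import *
from station import manip
p=manip.snapshot("side");q=proj(p,[[586,339,90]])[0].astype(int);x0,y0=q-50;o=q-50.5
f=lambda P:np.round((proj(p,P)-o)*4)
def ext(P): d=f(P);return [list(d[i]) for i in(d[:,1].argmax(),d[:,0].argmax(),d[:,1].argmin(),d[:,0].argmin())]
for dy in(-10,0,10,20): print(dy,ext(disc([586,339+dy,71],-.14,42,5)),ext(disc([586,339+dy,71],-.14,42,-5)))
im=p["pixels"].astype(int)[y0:y0+100,x0:x0+100];m=(im.max(2)<60)
print([(n,[[round(v) for v in d["at"]]+[round(d["confidence"],2)] for d in manip.look_for(n,p)]) for n in("plaque_small_center","stand_small_seat")])
L=[]
for t in(5,-5): L.append((disc([586,339,71],-.14,42,t),(0,255,0)))
v=np.array([.14,.99,0]);u=np.array([.99,-.14,0]);c=np.array([586,339,0])
for i in(1,-1):
  for j in(1,-1): L.append(([c+i*24.5*u+j*10*v+[0,0,32],c+i*24.5*u+j*16.5*v+[0,0,73]],(0,0,255)))
crop(p,[],[],(x0,y0,x0+80,y0+80),5,"pics/_1.png");crop(p,L,[],(x0,y0,x0+80,y0+80),5,"pics/_2.png")
cv2.imwrite("pics/f.png",cv2.hconcat([cv2.imread("pics/_1.png"),cv2.imread("pics/_2.png")]))
E
```

```text
-10 [[np.float64(261.0), np.float64(272.0)], [np.float64(282.0), np.float64(257.0)], [np.float64(162.0), np.float64(159.0)], [np.float64(142.0), np.float64(179.0)]] [[np.float64(277.0), np.float64(256.0)], [np.float64(292.0), np.float64(237.0)], [np.float64(174.0), np.float64(144.0)], [np.float64(153.0), np.float64(160.0)]]
0 [[np.float64(258.0), np.float64(288.0)], [np.float64(273.0), np.float64(269.0)], [np.float64(148.0), np.float64(176.0)], [np.float64(133.0), np.float64(195.0)]] [[np.float64(264.0), np.float64(273.0)], [np.float64(284.0), np.float64(253.0)], [np.float64(164.0), np.float64(160.0)], [np.float64(144.0), np.float64(180.0)]]
10 [[np.float64(249.0), np.float64(305.0)], [np.float64(264.0), np.float64(286.0)], [np.float64(138.0), np.float64(192.0)], [np.float64(123.0), np.float64(211.0)]] [[np.float64(260.0), np.float64(289.0)], [np.float64(275.0), np.float64(270.0)], [np.float64(150.0), np.float64(177.0)], [np.float64(135.0), np.float64(196.0)]]
20 [[np.float64(240.0), np.float64(322.0)], [np.float64(256.0), np.float64(308.0)], [np.float64(128.0), np.float64(209.0)], [np.float64(113.0), np.float64(223.0)]] [[np.float64(251.0), np.float64(306.0)], [np.float64(267.0), np.float64(287.0)], [np.float64(140.0), np.float64(193.0)], [np.float64(125.0), np.float64(208.0)]]
[('plaque_small_center', [[581, 344, 82, 0.62], [447, 6, 49, 0.29]]), ('stand_small_seat', [[565, 351, 22, 0.73]])]
```

View pics/f.png

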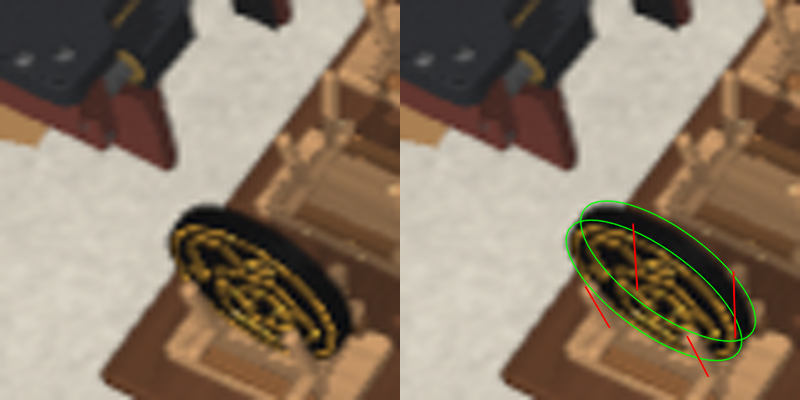

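The front posts at (190,300) and (295,340) stand in front of the disc, and the outline matches the model, so the small plaque is seated. Next is the medium plaque.

```bash
python3 -m inch '[{"claw":0.3,"xyz":[0,1,0],"angular":[0,0,0]},{"claw":0.3,"xyz":[0,1,0],"angular":[0,0,0]},{"claw":0.3,"xyz":[0,1,0],"angular":[0,0,0]},{"claw":0.3,"xyz":[0,1,0],"angular":[0,0,0]},{"claw":0.3,"xyz":[0,1,0],"angular":[0,0,0]},{"claw":0.3,"xyz":[0,1,0],"angular":[0,0,0]}]' >/dev/null; python3 -m inch '[{"claw":0.3,"xyz":[0,1,0],"angular":[0,0,0]},{"claw":0.3,"xyz":[0,1,0],"angular":[0,0,0]},{"claw":0.3,"xyz":[0,1,0],"angular":[0,0,0]},{"claw":0.3,"xyz":[0,1,0],"angular":[0,0,0]},{"claw":0.3,"xyz":[0,1,0],"angular":[0,0,0]},{"claw":0.3,"xyz":[0,1,0],"angular":[0,0,0]},{"claw":0.3,"xyz":[0,1,0],"angular":[0,0,0]}]' >/dev/null;  python3 to.py 490.7 -272.1 207 -.27
```

```text
xyz [-0.036  1.085  0.   ] ang [ 0.002 -0.     0.06 ] rows>= 6 t 11.65 pos [529.2 -58.5 206. ] F [ 0.75  0.57 -0.87] w 61.7 0.0
```

```bash
python3 -m inch '[{"claw":0.3,"xyz":[-0.036,1,0],"angular":[0,0,0.06]},{"claw":0.3,"xyz":[-0.036,1,0],"angular":[0,0,0.06]},{"claw":0.3,"xyz":[-0.036,1,0],"angular":[0,0,0.06]},{"claw":0.3,"xyz":[-0.036,1,0],"angular":[0,0,0.06]},{"claw":0.3,"xyz":[-0.036,1,0],"angular":[0,0,0.06]},{"claw":0.3,"xyz":[-0.036,1,0],"angular":[0,0,0.06]},{"claw":0.3,"xyz":[-0.036,1,0],"angular":[0,0,0.06]},{"claw":0.3,"xyz":[-0.036,1,0],"angular":[0,0,0.06]},{"claw":0.3,"xyz":[-0.036,1,0],"angular":[0,0,0.06]}]' >/dev/null;  python3 to.py 490.7 -272.1 160 -.27
```

```text
xyz [0.002 0.11  0.238] ang [ 0.001 -0.001  0.004] rows>= 2 t 12.4 pos [ 495.9 -250.7  207.6] F [0.29 1.11 1.07] w 61.7 0.0
```

```bash
python3 -m inch '[{"claw":0.3,"xyz":[0.002,0.11,0],"angular":[0,0,0.004]},{"claw":0.3,"xyz":[0.002,0.11,0.2],"angular":[0,0,0.004]},{"claw":0.3,"xyz":[0.002,0.11,0.238],"angular":[0,0,0.004]},{"claw":0.3,"xyz":[0.002,0.11,0.238],"angular":[0,0,0.004]},{"claw":0.3,"xyz":[0.002,0.11,0.238],"angular":[0,0,0.004]}]' >/dev/null;  python3 to.py 490.7 -272.1 94.5 -.27
```

```text
xyz [ 0.001 -0.006  0.331] ang [ 0.001 -0.001 -0.001] rows>= 2 t 12.82 pos [ 490.1 -273.   160.6] F [ 0.16  0.4  -0.28] w 61.6 0.0
```

```bash
python3 -m inch '[{"claw":0.3,"xyz":[0.001,-0.005,0.15],"angular":[0,0,0]},{"claw":0.3,"xyz":[0.001,-0.005,0.33],"angular":[0,0,0]},{"claw":0.3,"xyz":[0.001,-0.005,0.33],"angular":[0,0,0]},{"claw":0.3,"xyz":[0.001,-0.005,0.33],"angular":[0,0,0]},{"claw":1,"xyz":[0.001,-0.005,0.33],"angular":[0,0,0]},{"claw":1,"xyz":[0.001,-0.005,0.33],"angular":[0,0,0]},{"claw":1,"xyz":[0.001,-0.005,0.33],"angular":[0,0,0]},{"claw":1,"xyz":[0.001,-0.005,0.33],"angular":[0,0,0]},{"claw":1,"xyz":[0.001,-0.005,0.33],"angular":[0,0,0]},{"claw":1,"xyz":[0.001,-0.005,0.33],"angular":[0,0,0]},{"claw":1,"xyz":[0.001,-0.005,0.33],"angular":[0,0,0]},{"claw":1,"xyz":[0.001,-0.005,0.33],"angular":[0,0,0]},{"claw":1,"xyz":[0.001,-0.005,0.33],"angular":[0,0,0]},{"claw":1,"xyz":[0.001,-0.005,0.33],"angular":[0,0,0]},{"claw":1,"xyz":[0.001,-0.005,0.33],"angular":[0,0,0]},{"claw":1,"xyz":[0.001,-0.005,0.33],"angular":[0,0,0]}]'
python3 -m inch '[{"claw":1,"xyz":[0,0,-0.05],"angular":[0,0,0]},{"claw":1,"xyz":[0,0,-0.2],"angular":[0,0,0]},{"claw":1,"xyz":[0,0,-0.4],"angular":[0,0,0]},{"claw":1,"xyz":[0,0,-0.6],"angular":[0,0,0]},{"claw":1,"xyz":[0,0,-0.75],"angular":[0,0,0]},{"claw":1,"xyz":[0,0,-0.75],"angular":[0,0,0]},{"claw":1,"xyz":[0,0,-0.75],"angular":[0,0,0]}]'; python3 to.py 578 264 245 -.14
```

```text
time: 14.15
eef_pos: [490.2, -274.2, 94.5]
orientation: [0.002, 0.991, -0.137, 0.001]
contact_force: [-0.0, -0.0, 0.6]
grip_width: 9.8
gripper_force: 30.0
time: 14.73
eef_pos: [490.9, -274.0, 247.1]
orientation: [0.003, 0.991, -0.137, 0.003]
contact_force: [-0.1, -1.0, -0.5]
grip_width: 10.0
gripper_force: 30.0
xyz [-0.31  -2.707 -0.004] ang [ 0.002 -0.003 -0.064] rows>= 14 t 14.73 pos [ 490.9 -274.   247.1] F [-0.11 -0.99 -0.51] w 10.0 30.0
```

```bash
python3 -m inch '[{"claw":1,"xyz":[-0.02,-0.1,0],"angular":[0,0,0]},{"claw":1,"xyz":[-0.04,-0.3,0],"angular":[0,0,0]},{"claw":1,"xyz":[-0.06,-0.5,0],"angular":[0,0,0]},{"claw":1,"xyz":[-0.08,-0.7,0],"angular":[0,0,0]},{"claw":1,"xyz":[-0.1,-0.9,0],"angular":[0,0,0]},{"claw":1,"xyz":[-0.11,-1,0],"angular":[0,0,0]}]' >/dev/null; python3 -m inch '[{"claw":1,"xyz":[-0.02,-0.2,0],"angular":[0,0,-0.02]},{"claw":1,"xyz":[-0.04,-0.4,0],"angular":[0,0,-0.04]},{"claw":1,"xyz":[-0.06,-0.6,0],"angular":[0,0,-0.064]},{"claw":1,"xyz":[-0.08,-0.8,0],"angular":[0,0,-0.064]},{"claw":1,"xyz":[-0.11,-1,0],"angular":[0,0,-0.064]},{"claw":1,"xyz":[-0.11,-1,0],"angular":[0,0,-0.064]},{"claw":1,"xyz":[-0.11,-1,0],"angular":[0,0,-0.064]},{"claw":1,"xyz":[-0.11,-1,0],"angular":[0,0,-0.064]}]' >/dev/null;  python3 to.py 578 264 245 -.14
```

```text
xyz [ 0.014 -0.715 -0.021] ang [0.003 0.    0.   ] rows>= 4 t 15.9 pos [555.3 122.7 241.5] F [ 0.   -0.22 -0.41] w 9.8 30.0
```

```bash
python3 -m inch '[{"claw":1,"xyz":[0.014,-0.2,0],"angular":[0,0,0]},{"claw":1,"xyz":[0.014,-0.4,0],"angular":[0,0,0]},{"claw":1,"xyz":[0.014,-0.6,0],"angular":[0,0,0]},{"claw":1,"xyz":[0.014,-0.715,0],"angular":[0,0,0]},{"claw":1,"xyz":[0.014,-0.715,0],"angular":[0,0,0]},{"claw":1,"xyz":[0.014,-0.715,0.15],"angular":[0,0,0]},{"claw":1,"xyz":[0.014,-0.715,0.3],"angular":[0,0,0]},{"claw":1,"xyz":[0.014,-0.715,0.37],"angular":[0,0,0]},{"claw":1,"xyz":[0.014,-0.715,0.37],"angular":[0,0,0]},{"claw":1,"xyz":[0.014,-0.715,0.37],"angular":[0,0,0]},{"claw":1,"xyz":[0.014,-0.715,0.37],"angular":[0,0,0]},{"claw":1,"xyz":[0.014,-0.715,0.37],"angular":[0,0,0]}]' >/dev/null;  python3 to.py 578 264 98 -.14
```

```text
xyz [-0.011 -0.     0.36 ] ang [ 0.001 -0.002 -0.001] rows>= 2 t 16.9 pos [580.  263.9 170. ] F [ 0.09  0.06 -0.51] w 9.9 30.0
```

```bash
python3 -m inch '[{"claw":1,"xyz":[-0.01,0,0],"angular":[0,0,0]},{"claw":1,"xyz":[-0.01,0,0.08],"angular":[0,0,0]},{"claw":1,"xyz":[-0.01,0,0.16],"angular":[0,0,0]},{"claw":1,"xyz":[-0.01,0,0.24],"angular":[0,0,0]},{"claw":1,"xyz":[-0.01,0,0.3],"angular":[0,0,0]},{"claw":1,"xyz":[-0.01,0,0.3],"angular":[0,0,0]},{"claw":1,"xyz":[-0.01,0,0.3],"angular":[0,0,0]},{"claw":1,"xyz":[-0.01,0,0.32],"angular":[0,0,0]},{"claw":1,"xyz":[-0.01,0,0.32],"angular":[0,0,0]},{"claw":1,"xyz":[-0.01,0,0.32],"angular":[0,0,0]}]' >/dev/null;  python3 to.py 578 264 98 -.14
python3 -m inch '[{"claw":1,"xyz":[0,0,0.015],"angular":[0,0,0]},{"claw":1,"xyz":[0,0,0.015],"angular":[0,0,0]},{"claw":1,"xyz":[0,0,0.03],"angular":[0,0,0]},{"claw":1,"xyz":[0,0,0.03],"angular":[0,0,0]},{"claw":1,"xyz":[0,0,0.03],"angular":[0,0,0]}]' | sed -n '2p;4p'
```

```text
xyz [0.003 0.001 0.035] ang [ 0.002 -0.001 -0.   ] rows>= 1 t 17.73 pos [577.4 264.4 105. ] F [-0.69 -0.66  0.16] w 9.9 30.0
eef_pos: [577.4, 264.5, 99.1]
contact_force: [-2.0, -0.7, 5.3]
```

Contact at 99. I'll release, rise to z of about 215, and check by silhouette numbers.

```bash
python3 -m inch '[{"claw":0.6,"xyz":[0,0,0],"angular":[0,0,0]},{"claw":0.6,"xyz":[0,0,0],"angular":[0,0,0]},{"claw":0.6,"xyz":[0,0,0],"angular":[0,0,0]},{"claw":0.6,"xyz":[0,0,0],"angular":[0,0,0]},{"claw":0.6,"xyz":[0,0,0],"angular":[0,0,0]},{"claw":0.6,"xyz":[0,0,-0.1],"angular":[0,0,0]},{"claw":0.5,"xyz":[0,0,-0.2],"angular":[0,0,0]},{"claw":0.3,"xyz":[0,0,-0.4],"angular":[0,0,0]},{"claw":0.3,"xyz":[0,0,-0.58],"angular":[0,0,0]},{"claw":0.3,"xyz":[0,0,-0.58],"angular":[0,0,0]}]' >/dev/null; python3 to.py 470.4 -345.4 207 -.27
python3 - <<'E'
from station import manip
p=manip.snapshot("side")
for n in("plaque_small_center","plaque_medium_center"): print(n,[[round(v) for v in d["at"]]+[round(d["confidence"],2)] for d in manip.look_for(n,p)])
E
```

```text
xyz [-0.114  3.108  0.067] ang [-0.001 -0.005  0.062] rows>= 15 t 18.98 pos [579.8 266.8 222.1] F [0.76 0.46 1.01] w 57.8 0.0
plaque_small_center [[581, 343, 84, 0.83], [563, 278, 20, 0.46]]
plaque_medium_center [[571, 266, 88, 0.96], [581, 341, 83, 0.2]]
```

Medium is seated. Next is the large plaque.

```bash
python3 -m inch '[{"claw":0.3,"xyz":[0,1,0],"angular":[0,0,0]},{"claw":0.3,"xyz":[0,1,0],"angular":[0,0,0]},{"claw":0.3,"xyz":[0,1,0],"angular":[0,0,0]},{"claw":0.3,"xyz":[0,1,0],"angular":[0,0,0]},{"claw":0.3,"xyz":[0,1,0],"angular":[0,0,0]},{"claw":0.3,"xyz":[0,1,0],"angular":[0,0,0]}]' >/dev/null; python3 -m inch '[{"claw":0.3,"xyz":[-0.05,1,0],"angular":[0,0,0]},{"claw":0.3,"xyz":[-0.05,1,0],"angular":[0,0,0]},{"claw":0.3,"xyz":[-0.05,1,0],"angular":[0,0,0]},{"claw":0.3,"xyz":[-0.05,1,0],"angular":[0,0,0]},{"claw":0.3,"xyz":[-0.05,1,0],"angular":[0,0,0]},{"claw":0.3,"xyz":[-0.05,1,0],"angular":[0,0,0]},{"claw":0.3,"xyz":[-0.05,1,0],"angular":[0,0,0]}]' >/dev/null;  python3 to.py 470.4 -345.4 207 -.27
```

```text
xyz [-0.041  1.085  0.043] ang [0.002 0.    0.06 ] rows>= 6 t 20.22 pos [ 509.8 -131.9  214.5] F [-0.43  1.13 -0.32] w 61.5 0.0
```

```bash
python3 -m inch '[{"claw":0.3,"xyz":[-0.04,1,0],"angular":[0,0,0.06]},{"claw":0.3,"xyz":[-0.04,1,0],"angular":[0,0,0.06]},{"claw":0.3,"xyz":[-0.04,1,0],"angular":[0,0,0.06]},{"claw":0.3,"xyz":[-0.04,1,0],"angular":[0,0,0.06]},{"claw":0.3,"xyz":[-0.04,1,0],"angular":[0,0,0.06]},{"claw":0.3,"xyz":[-0.04,1,0],"angular":[0,0,0.06]},{"claw":0.3,"xyz":[-0.04,1,0],"angular":[0,0,0.06]},{"claw":0.3,"xyz":[-0.04,1,0],"angular":[0,0,0.06]},{"claw":0.3,"xyz":[-0.04,1,0.2],"angular":[0,0,0.06]},{"claw":0.3,"xyz":[-0.04,1,0.2],"angular":[0,0,0.06]},{"claw":0.3,"xyz":[-0.04,1,0.2],"angular":[0,0,0.06]}]' >/dev/null;  python3 to.py 470.4 -345.4 107 -.27
```

```text
xyz [0.007 0.109 0.342] ang [0.001 0.001 0.004] rows>= 2 t 21.13 pos [ 474.9 -324.   175.3] F [0.04 0.05 0.04] w 61.1 0.0
```

```bash
python3 -m inch '[{"claw":0.3,"xyz":[0.007,0.109,0],"angular":[0,0,0.004]},{"claw":0.3,"xyz":[0.007,0.109,0],"angular":[0,0,0.004]},{"claw":0.3,"xyz":[0.007,0.109,0],"angular":[0,0,0.004]},{"claw":0.3,"xyz":[0.007,0.109,0],"angular":[0,0,0.004]}]' >/dev/null;  python3 to.py 470.4 -345.4 107 -.27
```

```text
xyz [-0.01  -0.01   0.355] ang [ 0.002 -0.002 -0.002] rows>= 2 t 21.47 pos [ 471.6 -347.6  178. ] F [-0.18  0.52 -0.52] w 61.7 0.0
```

```bash
python3 -m inch '[{"claw":0.3,"xyz":[-0.005,-0.006,0.15],"angular":[0,0,0]},{"claw":0.3,"xyz":[-0.005,-0.006,0.35],"angular":[0,0,0]},{"claw":0.3,"xyz":[-0.005,-0.006,0.35],"angular":[0,0,0]},{"claw":0.3,"xyz":[-0.005,-0.006,0.35],"angular":[0,0,0]},{"claw":1,"xyz":[-0.005,-0.006,0.35],"angular":[0,0,0]},{"claw":1,"xyz":[-0.005,-0.006,0.35],"angular":[0,0,0]},{"claw":1,"xyz":[-0.005,-0.006,0.35],"angular":[0,0,0]},{"claw":1,"xyz":[-0.005,-0.006,0.35],"angular":[0,0,0]},{"claw":1,"xyz":[-0.005,-0.006,0.35],"angular":[0,0,0]},{"claw":1,"xyz":[-0.005,-0.006,0.35],"angular":[0,0,0]},{"claw":1,"xyz":[-0.005,-0.006,0.35],"angular":[0,0,0]},{"claw":1,"xyz":[-0.005,-0.006,0.35],"angular":[0,0,0]},{"claw":1,"xyz":[-0.005,-0.006,0.35],"angular":[0,0,0]},{"claw":1,"xyz":[-0.005,-0.006,0.35],"angular":[0,0,0]},{"claw":1,"xyz":[-0.005,-0.006,0.35],"angular":[0,0,0]},{"claw":1,"xyz":[-0.005,-0.006,0.35],"angular":[0,0,0]}]'
python3 -m inch '[{"claw":1,"xyz":[0,0,-0.05],"angular":[0,0,0]},{"claw":1,"xyz":[0,0,-0.2],"angular":[0,0,0]},{"claw":1,"xyz":[0,0,-0.4],"angular":[0,0,0]},{"claw":1,"xyz":[0,0,-0.6],"angular":[0,0,0]},{"claw":1,"xyz":[0,0,-0.75],"angular":[0,0,0]},{"claw":1,"xyz":[0,0,-0.75],"angular":[0,0,0]},{"claw":1,"xyz":[0,0,-0.75],"angular":[0,0,0]}]'; python3 to.py 568 186 255 -.14
```

```text
time: 22.8
eef_pos: [470.3, -347.3, 106.9]
orientation: [0.002, 0.991, -0.137, 0.001]
contact_force: [0.4, -0.4, 0.4]
grip_width: 9.5
gripper_force: 30.0
time: 23.38
eef_pos: [470.8, -347.1, 259.5]
orientation: [0.003, 0.991, -0.137, 0.003]
contact_force: [-0.5, -1.0, -1.8]
grip_width: 10.3
gripper_force: 30.0
xyz [-0.255 -2.698  0.007] ang [ 0.003 -0.003 -0.064] rows>= 13 t 23.38 pos [ 470.8 -347.1  259.5] F [-0.52 -1.01 -1.81] w 10.3 30.0
```

Bottom is at about 175, clear of the largest plaque at 144. I'll transfer it.

```bash
python3 -m inch '[{"claw":1,"xyz":[-0.02,-0.1,0],"angular":[0,0,0]},{"claw":1,"xyz":[-0.04,-0.3,0],"angular":[0,0,0]},{"claw":1,"xyz":[-0.06,-0.5,0],"angular":[0,0,0]},{"claw":1,"xyz":[-0.07,-0.7,0],"angular":[0,0,0]},{"claw":1,"xyz":[-0.08,-0.9,0],"angular":[0,0,0]},{"claw":1,"xyz":[-0.09,-1,0],"angular":[0,0,0]}]' >/dev/null; python3 -m inch '[{"claw":1,"xyz":[-0.02,-0.2,0],"angular":[0,0,-0.02]},{"claw":1,"xyz":[-0.04,-0.4,0],"angular":[0,0,-0.04]},{"claw":1,"xyz":[-0.06,-0.6,0],"angular":[0,0,-0.064]},{"claw":1,"xyz":[-0.08,-0.8,0],"angular":[0,0,-0.064]},{"claw":1,"xyz":[-0.09,-1,0],"angular":[0,0,-0.064]},{"claw":1,"xyz":[-0.09,-1,0],"angular":[0,0,-0.064]},{"claw":1,"xyz":[-0.09,-1,0],"angular":[0,0,-0.064]},{"claw":1,"xyz":[-0.09,-1,0],"angular":[0,0,-0.064]}]' >/dev/null;  python3 to.py 568 186 255 -.14
```

```text
xyz [ 0.027 -0.703 -0.009] ang [0.003 0.    0.   ] rows>= 4 t 24.55 pos [543.   47.5 253.9] F [-0.81 -0.9  -0.89] w 9.7 30.0
```

```bash
python3 -m inch '[{"claw":1,"xyz":[0.02,-0.2,0],"angular":[0,0,0]},{"claw":1,"xyz":[0.02,-0.4,0],"angular":[0,0,0]},{"claw":1,"xyz":[0.02,-0.6,0],"angular":[0,0,0]},{"claw":1,"xyz":[0.02,-0.71,0],"angular":[0,0,0]},{"claw":1,"xyz":[0.02,-0.71,0],"angular":[0,0,0]},{"claw":1,"xyz":[0.02,-0.71,0.15],"angular":[0,0,0]},{"claw":1,"xyz":[0.02,-0.71,0.3],"angular":[0,0,0]},{"claw":1,"xyz":[0.02,-0.71,0.38],"angular":[0,0,0]},{"claw":1,"xyz":[0.02,-0.71,0.38],"angular":[0,0,0]},{"claw":1,"xyz":[0.02,-0.71,0.38],"angular":[0,0,0]},{"claw":1,"xyz":[0.02,-0.71,0.38],"angular":[0,0,0]},{"claw":1,"xyz":[0.02,-0.71,0.38],"angular":[0,0,0]}]' >/dev/null;  python3 to.py 568 186 110.5 -.14
```

```text
xyz [-0.004  0.006  0.349] ang [ 0.002 -0.002 -0.001] rows>= 2 t 25.55 pos [568.7 187.4 180.3] F [ 1.18  0.02 -1.26] w 9.8 30.0
```

```bash
python3 -m inch '[{"claw":1,"xyz":[-0.004,0.005,0],"angular":[0,0,0]},{"claw":1,"xyz":[-0.004,0.005,0.08],"angular":[0,0,0]},{"claw":1,"xyz":[-0.004,0.005,0.16],"angular":[0,0,0]},{"claw":1,"xyz":[-0.004,0.005,0.24],"angular":[0,0,0]},{"claw":1,"xyz":[-0.004,0.005,0.29],"angular":[0,0,0]},{"claw":1,"xyz":[-0.004,0.005,0.29],"angular":[0,0,0]},{"claw":1,"xyz":[-0.004,0.005,0.29],"angular":[0,0,0]},{"claw":1,"xyz":[-0.004,0.005,0.31],"angular":[0,0,0]},{"claw":1,"xyz":[-0.004,0.005,0.31],"angular":[0,0,0]},{"claw":1,"xyz":[-0.004,0.005,0.31],"angular":[0,0,0]}]' >/dev/null;  python3 to.py 568 186 110.5 -.14
python3 -m inch '[{"claw":1,"xyz":[0,0,0.015],"angular":[0,0,0]},{"claw":1,"xyz":[0,0,0.015],"angular":[0,0,0]},{"claw":1,"xyz":[0,0,0.03],"angular":[0,0,0]},{"claw":1,"xyz":[0,0,0.03],"angular":[0,0,0]},{"claw":1,"xyz":[0,0,0.03],"angular":[0,0,0]}]' | sed -n '2p;4p'
```

```text
xyz [0.005 0.003 0.034] ang [ 0.002 -0.001 -0.   ] rows>= 1 t 26.38 pos [567.2 186.8 117.2] F [-0.71 -0.39 -1.37] w 9.8 30.0
eef_pos: [566.7, 186.6, 110.4]
contact_force: [-0.3, 0.4, -0.3]
```

```bash
python3 -m inch '[{"claw":1,"xyz":[0.003,0,0.01],"angular":[0,0,0]},{"claw":1,"xyz":[0.003,0,0.01],"angular":[0,0,0]},{"claw":1,"xyz":[0.003,0,0.015],"angular":[0,0,0]},{"claw":1,"xyz":[0.003,0,0.015],"angular":[0,0,0]},{"claw":1,"xyz":[0.003,0,0.015],"angular":[0,0,0]}]' | sed -n '2p;4p'
```

```text
eef_pos: [567.6, 186.9, 109.2]
contact_force: [-5.1, -1.1, 11.6]
```

```bash
python3 -m inch '[{"claw":0.6,"xyz":[0,0,-0.005],"angular":[0,0,0]},{"claw":0.6,"xyz":[0,0,-0.005],"angular":[0,0,0]},{"claw":0.6,"xyz":[0,0,-0.005],"angular":[0,0,0]},{"claw":0.6,"xyz":[0,0,-0.005],"angular":[0,0,0]},{"claw":0.6,"xyz":[0,0,-0.005],"angular":[0,0,0]},{"claw":0.6,"xyz":[0,0,-0.1],"angular":[0,0,0]},{"claw":0.5,"xyz":[0,0,-0.2],"angular":[0,0,0]},{"claw":0.3,"xyz":[0,0,-0.4],"angular":[0,0,0]},{"claw":0.3,"xyz":[0,0,-0.55],"angular":[0,0,0]},{"claw":0.3,"xyz":[0,0,-0.55],"angular":[0,0,0]}]' >/dev/null; python3 to.py 510.9 -198.9 207 -.27
python3 - <<'E'
from station import manip
p=manip.snapshot("side")
for n in("plaque_small_center","plaque_medium_center","plaque_large_center","plaque_largest_center"): print(n,[[round(v) for v in d["at"]]+[round(d["confidence"],2)] for d in manip.look_for(n,p)])
E
```

```text
xyz [-0.023  1.96   0.084] ang [-0.001 -0.005  0.062] rows>= 10 t 28.05 pos [570.1 188.6 224.1] F [0.94 0.67 0.41] w 57.9 0.0
plaque_small_center [[580, 343, 86, 0.96]]
plaque_medium_center [[568, 265, 88, 0.97]]
plaque_large_center [[563, 191, 89, 0.91]]
plaque_largest_center [[505, -196, 95, 0.89], [566, 265, 88, 0.22]]
```

Three plaques are in. Now the largest, top at about 144, so TCP at about 120.

```bash
python3 -m inch '[{"claw":0.3,"xyz":[0,1,0],"angular":[0,0,0]},{"claw":0.3,"xyz":[0,1,0],"angular":[0,0,0]},{"claw":0.3,"xyz":[0,1,0],"angular":[0,0,0]},{"claw":0.3,"xyz":[0,1,0],"angular":[0,0,0]},{"claw":0.3,"xyz":[0,1,0],"angular":[0,0,0]},{"claw":0.3,"xyz":[0,1,0],"angular":[0,0,0]}]' >/dev/null; python3 -m inch '[{"claw":0.3,"xyz":[-0.023,0.95,0.08],"angular":[0,0,0.062]},{"claw":0.3,"xyz":[-0.023,0.95,0.08],"angular":[0,0,0.062]},{"claw":0.3,"xyz":[-0.023,0.95,0.08],"angular":[0,0,0.062]},{"claw":0.3,"xyz":[-0.023,0.95,0.08],"angular":[0,0,0.062]},{"claw":0.3,"xyz":[-0.023,0.95,0.08],"angular":[0,0,0.062]},{"claw":0.3,"xyz":[-0.023,0.95,0.08],"angular":[0,0,0.062]},{"claw":0.3,"xyz":[-0.023,0.95,0.08],"angular":[0,0,0.062]},{"claw":0.3,"xyz":[-0.023,0.95,0.08],"angular":[0,0,0.062]},{"claw":0.3,"xyz":[-0.023,0.95,0.08],"angular":[0,0,0.062]}]' >/dev/null;  python3 to.py 510.9 -198.9 120 -.27
```

```text
xyz [0.014 0.007 0.414] ang [ 0.001 -0.001  0.001] rows>= 2 t 29.55 pos [ 508.6 -196.5  202.8] F [0.16 0.36 0.12] w 61.3 0.0
```

```bash
python3 -m inch '[{"claw":0.3,"xyz":[0.013,0.007,0.1],"angular":[0,0,0]},{"claw":0.3,"xyz":[0.013,0.007,0.25],"angular":[0,0,0]},{"claw":0.3,"xyz":[0.013,0.007,0.41],"angular":[0,0,0]},{"claw":0.3,"xyz":[0.013,0.007,0.41],"angular":[0,0,0]},{"claw":0.3,"xyz":[0.013,0.007,0.41],"angular":[0,0,0]},{"claw":1,"xyz":[0.013,0.007,0.41],"angular":[0,0,0]},{"claw":1,"xyz":[0.013,0.007,0.41],"angular":[0,0,0]},{"claw":1,"xyz":[0.013,0.007,0.41],"angular":[0,0,0]},{"claw":1,"xyz":[0.013,0.007,0.41],"angular":[0,0,0]},{"claw":1,"xyz":[0.013,0.007,0.41],"angular":[0,0,0]},{"claw":1,"xyz":[0.013,0.007,0.41],"angular":[0,0,0]},{"claw":1,"xyz":[0.013,0.007,0.41],"angular":[0,0,0]},{"claw":1,"xyz":[0.013,0.007,0.41],"angular":[0,0,0]},{"claw":1,"xyz":[0.013,0.007,0.41],"angular":[0,0,0]},{"claw":1,"xyz":[0.013,0.007,0.41],"angular":[0,0,0]},{"claw":1,"xyz":[0.013,0.007,0.41],"angular":[0,0,0]},{"claw":1,"xyz":[0.013,0.007,0.41],"angular":[0,0,0]}]'
python3 -m inch '[{"claw":1,"xyz":[0,0,-0.05],"angular":[0,0,0]},{"claw":1,"xyz":[0,0,-0.2],"angular":[0,0,0]},{"claw":1,"xyz":[0,0,-0.4],"angular":[0,0,0]},{"claw":1,"xyz":[0,0,-0.6],"angular":[0,0,0]},{"claw":1,"xyz":[0,0,-0.6],"angular":[0,0,0]},{"claw":1,"xyz":[0,0,-0.6],"angular":[0,0,0]}]'; python3 to.py 558 112 240 -.14
```

```text
time: 30.97
eef_pos: [510.5, -200.9, 121.3]
orientation: [0.002, 0.991, -0.135, 0.001]
contact_force: [-0.3, 0.3, -0.0]
grip_width: 9.6
gripper_force: 30.0
time: 31.47
eef_pos: [511.6, -200.7, 244.3]
orientation: [0.003, 0.991, -0.135, 0.004]
contact_force: [-0.3, -0.9, -1.4]
grip_width: 9.8
gripper_force: 30.0
xyz [-0.194 -1.569  0.013] ang [ 0.002 -0.004 -0.062] rows>= 8 t 31.47 pos [ 511.6 -200.7  244.3] F [-0.3  -0.87 -1.41] w 9.8 30.0
```

```bash
python3 -m inch '[{"claw":1,"xyz":[-0.02,-0.1,0],"angular":[0,0,-0.01]},{"claw":1,"xyz":[-0.04,-0.3,0],"angular":[0,0,-0.03]},{"claw":1,"xyz":[-0.06,-0.5,0],"angular":[0,0,-0.062]},{"claw":1,"xyz":[-0.09,-0.7,0],"angular":[0,0,-0.062]},{"claw":1,"xyz":[-0.11,-0.9,0],"angular":[0,0,-0.062]},{"claw":1,"xyz":[-0.12,-1,0],"angular":[0,0,-0.062]},{"claw":1,"xyz":[-0.12,-1,0],"angular":[0,0,-0.062]},{"claw":1,"xyz":[-0.12,-1,0],"angular":[0,0,-0.062]}]' >/dev/null; python3 to.py 558 112 240 -.14
```

```text
xyz [ 0.016 -0.564 -0.008] ang [0.002 0.    0.002] rows>= 3 t 32.13 pos [539.5   0.7 239. ] F [ 0.72 -1.35 -1.47] w 9.9 30.0
```

```bash
python3 -m inch '[{"claw":1,"xyz":[0.01,-0.2,0],"angular":[0,0,0]},{"claw":1,"xyz":[0.01,-0.4,0],"angular":[0,0,0]},{"claw":1,"xyz":[0.01,-0.57,0],"angular":[0,0,0]},{"claw":1,"xyz":[0.01,-0.57,0],"angular":[0,0,0]},{"claw":1,"xyz":[0.01,-0.57,0.1],"angular":[0,0,0]},{"claw":1,"xyz":[0.01,-0.57,0.22],"angular":[0,0,0]},{"claw":1,"xyz":[0.01,-0.57,0.22],"angular":[0,0,0]},{"claw":1,"xyz":[0.01,-0.57,0.22],"angular":[0,0,0]},{"claw":1,"xyz":[0.01,-0.57,0.22],"angular":[0,0,0]},{"claw":1,"xyz":[0.01,-0.57,0.22],"angular":[0,0,0]}]' >/dev/null;  python3 to.py 558 112 123.5 -.14
```

```text
xyz [-0.008 -0.007  0.368] ang [ 0.002 -0.002 -0.001] rows>= 2 t 32.97 pos [559.2 110.7 197.2] F [-0.46  0.18 -1.09] w 10.1 30.0
```

```bash
python3 -m inch '[{"claw":1,"xyz":[-0.006,-0.007,0],"angular":[0,0,0]},{"claw":1,"xyz":[-0.006,-0.007,0.08],"angular":[0,0,0]},{"claw":1,"xyz":[-0.006,-0.007,0.16],"angular":[0,0,0]},{"claw":1,"xyz":[-0.006,-0.007,0.24],"angular":[0,0,0]},{"claw":1,"xyz":[-0.006,-0.007,0.3],"angular":[0,0,0]},{"claw":1,"xyz":[-0.006,-0.007,0.3],"angular":[0,0,0]},{"claw":1,"xyz":[-0.006,-0.007,0.3],"angular":[0,0,0]},{"claw":1,"xyz":[-0.006,-0.007,0.325],"angular":[0,0,0]},{"claw":1,"xyz":[-0.006,-0.007,0.325],"angular":[0,0,0]},{"claw":1,"xyz":[-0.006,-0.007,0.325],"angular":[0,0,0]}]' >/dev/null;  python3 to.py 558 112 123.5 -.14
python3 -m inch '[{"claw":1,"xyz":[0.003,0,0.015],"angular":[0,0,0]},{"claw":1,"xyz":[0.003,0,0.015],"angular":[0,0,0]},{"claw":1,"xyz":[0.003,0,0.03],"angular":[0,0,0]},{"claw":1,"xyz":[0.003,0,0.03],"angular":[0,0,0]},{"claw":1,"xyz":[0.003,0,0.03],"angular":[0,0,0]}]' | sed -n '2p;4p'
```

```text
xyz [0.    0.002 0.04 ] ang [ 0.002 -0.001 -0.   ] rows>= 1 t 33.8 pos [557.9 112.5 131.4] F [-0.28  0.19 -1.35] w 10.3 30.0
eef_pos: [558.1, 112.3, 124.7]
contact_force: [0.4, 0.2, -1.7]
```

```bash
python3 -m inch '[{"claw":1,"xyz":[0,0,0.01],"angular":[0,0,0]},{"claw":1,"xyz":[0,0,0.01],"angular":[0,0,0]},{"claw":1,"xyz":[0,0,0.015],"angular":[0,0,0]},{"claw":1,"xyz":[0,0,0.015],"angular":[0,0,0]},{"claw":1,"xyz":[0,0,0.015],"angular":[0,0,0]}]' | sed -n '2p;4p'
```

```text
eef_pos: [558.3, 112.3, 122.3]
contact_force: [-2.1, -0.5, 3.7]
```

```bash
python3 -m inch '[{"claw":0.6,"xyz":[0,0,0],"angular":[0,0,0]},{"claw":0.6,"xyz":[0,0,0],"angular":[0,0,0]},{"claw":0.6,"xyz":[0,0,0],"angular":[0,0,0]},{"claw":0.6,"xyz":[0,0,0],"angular":[0,0,0]},{"claw":0.6,"xyz":[0,0,0],"angular":[0,0,0]},{"claw":0.6,"xyz":[0,0,-0.1],"angular":[0,0,0]},{"claw":0.5,"xyz":[0,0,-0.2],"angular":[0,0,0]},{"claw":0.3,"xyz":[0,0,-0.4],"angular":[0,0,0]},{"claw":0.3,"xyz":[0,0,-0.6],"angular":[0,0,0]},{"claw":0.3,"xyz":[0,0.9,-0.6],"angular":[0,0,0]},{"claw":0.3,"xyz":[0,0.9,-0.6],"angular":[0,0,0]},{"claw":0.3,"xyz":[0,0.9,-0.6],"angular":[0,0,0]},{"claw":0.3,"xyz":[0,0.9,-0.6],"angular":[0,0,0]},{"claw":0.3,"xyz":[0,0.9,-0.6],"angular":[0,0,0]},{"claw":0.3,"xyz":[0,0.9,-0.6],"angular":[0,0,0]},{"claw":0.3,"xyz":[0,0.9,-0.6],"angular":[0,0,0]},{"claw":0.3,"xyz":[0,0.9,-0.6],"angular":[0,0,0]}]'
python3 - <<'E'
from h import *
from station import manip
o=[]
p=manip.snapshot("top");crop(p,[],[],(160,140,300,230),5,"pics/_1.png")
p=manip.snapshot("side");crop(p,[],[],(180,215,320,360),4,"pics/_2.png")
A=cv2.imread("pics/_1.png");B=cv2.imread("pics/_2.png")
A=cv2.resize(A,(400,257));B=cv2.resize(B,(400,414))
A=cv2.copyMakeBorder(A,0,157,0,0,cv2.BORDER_CONSTANT)
cv2.imwrite("pics/z.png",cv2.hconcat([A,B]))
for n in("plaque_small_center","plaque_medium_center","plaque_large_center","plaque_largest_center","gold_jar_center"): print(n,[[round(v) for v in d["at"]]+[round(d["confidence"],2)] for d in manip.look_for(n,p)])
E
```

```text
time: 36.05
eef_pos: [533.1, -63.8, 242.8]
orientation: [0.002, 0.998, -0.069, 0.001]
contact_force: [-0.1, -0.1, -0.1]
grip_width: 61.3
gripper_force: 0.0
plaque_small_center []
plaque_medium_center [[569, 266, 90, 0.69]]
plaque_large_center [[562, 190, 93, 0.7]]
plaque_largest_center [[552, 114, 96, 0.87]]
gold_jar_center [[450, 5, 52, 0.91]]
```

View pics/z.png

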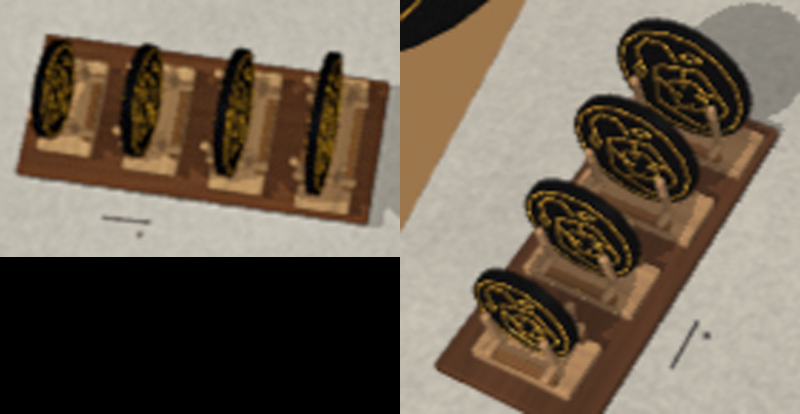

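All four plaques stand in their stands between the posts, at side-view pixels (525,312), (582,228), (636,148) and (685,78). The jar hasn't moved. I'll hand in the job.

```bash
python3 -c "
from station import manip
print(manip.close_job())"
```

```text
the job is handed in; nothing more can be done
None
```

All four plaques now stand on edge in the stands made for their sizes and the jar of gold paint was left untouched; I handed the job in at about 36 s of robot time, and the hand-in returned no verdict.

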